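Move a cutter cartridge from its parking stand to the engraver

ROBOT

A 6-joint arm with a two-finger parallel gripper is mounted at the origin on the work surface. World frame = base frame: x ahead of the robot, y to its left, z up, the work surface at z = 0. Lengths are in mm, angles in degrees, forces in N, time in s.
With the tool pointing down it reaches from about 350 to 850 mm from the base axis. Payload 8.1 kg.
Tool frame: the origin (TCP) lies between the finger pads; the fingertips stand 22 mm ahead of it and the grasp point (between the pads) lies 3 mm ahead of it; z points along the fingers, y is the line along which they close (so a half turn about z gives the same grasp; the last joint's range is limited). The gripper opens to 85 mm and grips with 20 to 120 N. Pads are 22 mm wide; open, the fingers measure 114 mm over their backs; the gripper's body (76 mm by 85 mm) begins 54 mm behind the grasp point. The pads swing forward as they close: fully open they stand 13 mm farther back than shut.
Start: joints at [-76.57, 7.471, 85.268, -0, 87.261, -4.893], TCP at [188.646, -569.577, 253.292] pointing down, gripper open.
Joint ranges: [-169.43, 169.43], [-51.17, 129.36], [1.28, 143.12], [-76.62, 256.62], [0, 156.53], [-152.29, 152.29]. Speed limits (degrees/s): [136.94, 136.94, 159.86, 180, 180, 180].

INTERFACE

Orientations are given as [roll, pitch, yaw] about the fixed x, y, z axes, in that order (R = Rz(yaw) Ry(pitch) Rx(roll)).
In Python, from bench import r, vision gives the robot as it stands.
- The arm moves only by the tool step_arm, never from a script. Its argument "targets" is a list that holds one entry, the list of rows, each a list of 6 numbers: the shift along the world's x, y, z in mm, then the turn, a rotation vector about the world's x, y, z in rad. In form: [[[x, y, z, rx, ry, rz], ...]]. A call has 1 to 12 rows; each row is the pose to reach, as a shift and turn from the pose commanded when the call began; what a row does not reach only later rows make up. A row lasts 1/12 s, in which the tool goes at most 41.7 mm and 7.16 degrees, less where a joint would pass 70% of its speed; a pose out of reach is approached as far as the arm can. A call with a gripper value outside its range is refused whole. "fingers" is the gripper's target within -1 to 1 (shut at 1, half-way at 0, fully open at -1), set as the call begins (left out, the last holds). The fingers move at their own pace and stop on an object; "newtons" is the grip in N (left out, the last holds). Time passes only in rows, so rows that repeat a pose let the fingers close. It gives the time, the measured TCP pose, the force, the opening and the grip force at its end, in the units of the state.
- r.sense(): the state, without advancing time (a new reading comes with each control period).
- vision.snapshot(name): name is "side" or "top"; returns a dict with "img" (384x512x3 uint8, blue, green, red), "mtx" (3x3 intrinsics, pixels), "eye" and "attitude" of the camera in the world. Camera axes: x right, y up, looking along -z (the intrinsics and any distortion apply to the point x, -y, -z); pixel columns grow to the right and rows downward; lengths in mm; the calibration is good to about 2 mm. A picture is of the moment at which its call begins. There is no depth.
- r.hand_in(): hands the job in; it is judged then, once.
The state is a dict: "time": time; "joint_pos": joint angles; "qd": joint speeds; "joint_efforts": joint torques, N m; "tool_pos": TCP position; "tcp_rot": TCP orientation; "ft_force": force on the tool from outside, world axes, zero at the start; "wrist_torque": the same for the moment, N m; "finger_gap": finger opening in mm; "grip_force": force on a finger pad.
Only numpy, scipy, OpenCV 4.12 (cv2) and the standard library are available. Lean on these libraries where they do the work, as an engineer would, in place of code of your own. Each camera call takes 0.05 s, during which the arm holds its last target. There are 200 camera calls.

TASK

Move the cutter cartridge from the parking stand into the engraving machine's empty bay: press it down to the end of its travel so that the stand's push-push catch lets go and it rises, lift it out upright, then push it down in the machine's bay until that catch takes hold and keeps it down when you let go. Press gently, feeling for the soft end of the travel and never forcing it, sideways pressure included, with more than 30 N, and leave the padlock, pin tray and oil bottle where they are.

Things in the scene. Friction and masses are not known exactly. Their poses are not given: they have to be found in the camera images.
- cartridge: Cutter cartridge: upright metal block, black ribbed grip on top, 0.1 to 0.2 kg, 90 mm tall; origin at centre of underside, z up. 36 mm (x) by 24 mm (y) up to 62 mm, but for a neck 12 mm wide in y from 10 to 18 mm up (for the catch's claws); lowest 3 mm stepped in by 2 mm. Grip, 62 to 90 mm up: 30 mm (x) by 20 mm (y). A half turn about z makes no difference. Starts held down in the stand.
- stand: Parking stand: fixed grey block 90 (x) by 70 (y) by 72 mm high with one upright rectangular hole, on a black foot plate 110 by 90 mm; origin on the bench under the hole's centre, axes along the block, z up. The hole is 39.5 mm (x) by 27.5 mm (y), its rim chamfered 3 mm.
- stand_mouth (a point): Centre of the stand's hole at its top face, 72 mm above the bench. The stand's and the machine's PUSH-PUSH CATCHES are alike: pressed to the end of its travel and let up, the sprung floor alternately is held about 9 mm above that end, or rises fully and frees the cartridge. Stopping over 3 mm short of the end leaves the catch as it was. The end is a rubber buffer, 8 N per mm; pressing with 15 N always suffices.
- stand_lift (a joint): How far (m) the sprung floor in the stand's hole is down. 0: up, 32 mm below the mouth, cartridge 58 mm proud. Starts held near 0.0195 (2 mm either way), cartridge about 38 mm proud; while held, claws grip the neck and it cannot be drawn out. Spring: 6 N at the top, 10 N at the bottom. End of travel about 0.028, give or take 4 mm, differs from bay to bay and must be felt (firm rise over the spring).
- machine: Engraving machine: fixed cream-coloured housing 200 mm deep, 340 mm wide and 113 mm high, with a white bay block 90 by 70 by 72 mm high, standing out in front of the middle of it and holding the same upright hole as the stand; origin on the bench under the hole's centre, x towards the housing, which begins 50 mm behind the hole's centre, z up.
- machine_mouth (a point): Centre of the machine bay's hole at its top face, 72 mm above the bench; hole 39.5 mm (x of the machine) by 27.5 mm (y), rim chamfered 3 mm.
- machine_lift (a joint): The same as stand_lift, for the machine's bay: starts at 0 (up, empty), floor 32 mm below the mouth; it holds at about 0.0195 (0.0145 to 0.0245) after one full press to the end of its travel (about 0.028, give or take 4 mm, to be felt). A second full press would let it up again.
- padlock: Loose brass padlock, 24 x 45 x 68 mm high, standing; bystander. Origin under its centre.
- pin_tray: Loose low yellow compartment tray 90 x 120 x 30 mm; bystander. Origin under its centre.
- oil: Loose small white oil bottle, 36 mm thick, 85 mm tall; bystander. Origin under its centre.
Things that resemble listed ones, but are neither listed nor needed, are in the scene too. Of the things that look like the cartridge, the largest one is meant.

How it is judged:
By the outcome, as a careful person would: the job done as asked, in the order asked, and still so for the second after the job is handed in, with the robot touching nothing.
It also fails if it takes over 48 s, if anything falls off the work surface, if the arm or the gripper's body presses on something with over 40 N, if the wrist force passes 120 N, or if a joint passes its speed limit or range.

## Working session

There is one attempt and no reset: what is moved stays moved. The work goes in short steps, Python scripts to look and compute and a tool call to move; the robot and the scene stay as the last step left them, time stands still between calls to the robot, and variables do not carry over. Pictures are saved under pics/ and viewed, at most 10 in all, crops included, and the job is handed in when it is done.

Besides the shell and the picture viewer there is one more tool, called after "Emit:" as name(argument=value, ...), one argument or row to a line, values as JSON. step_arm: Moves the arm, as the interface text tells. Its arguments: {"type":"object","properties":{"targets":{"type":"array"},"fingers":{"type":"number"},"newtons":{"type":"number"}},"required":["targets"]}

```bash
mkdir -p pics
python3 - <<'E'
from bench import r, vision
import cv2, pickle
for n in("side","top"):
    s=vision.snapshot(n); cv2.imwrite(f"pics/{n}0.png",cv2.resize(s["img"],(800,600),interpolation=cv2.INTER_CUBIC)); pickle.dump(s,open(f"{n}0.pkl","wb"))
    print({k:v for k,v in s.items() if k!="img"})
print(r.sense())
E
```

```text
{'mtx': array([[386.38208424,   0.        , 254.49719546],
       [  0.        , 386.38208424, 191.95995539],
       [  0.        ,   0.        ,   1.        ]]), 'eye': array([ 444.89969107, -759.56961373,  493.76194445]), 'attitude': array([61.79279168,  1.15983936, -6.47510459])}
{'mtx': array([[384.34910553,   0.        , 255.4150103 ],
       [  0.        , 384.34910553, 188.55639042],
       [  0.        ,   0.        ,   1.        ]]), 'eye': array([ 345.07613955,   -7.65152131, 1099.18106907]), 'attitude': array([  9.60616913,   1.13096634, -89.63464991])}
{'time': 0.1, 'joint_pos': array([-7.65716195e+01,  7.50988328e+00,  8.53250136e+01,  1.27285973e-04,
        8.72641934e+01, -4.89251288e+00]), 'qd': array([ 0.01851253, -0.0755458 , -0.12624459,  0.00407086,  0.09531864,
        0.05250235]), 'joint_efforts': array([ 1.55023670e-03, -5.70950961e+01, -5.01941729e+01, -1.69631521e-04,
        8.12267623e-03,  2.64243761e-05]), 'tool_pos': array([ 188.51727934, -569.10302567,  252.33976934]), 'tcp_rot': array([-1.79901282e+02, -8.57774655e-03,  1.83208798e+01]), 'ft_force': array([-0.26074522, -0.21689857, -0.61408691]), 'wrist_torque': array([-0.02376767, -0.05160342,  0.03547226]), 'grip_force': 0.0, 'finger_gap': 85.73113357878668}
```

View pics/top0.png

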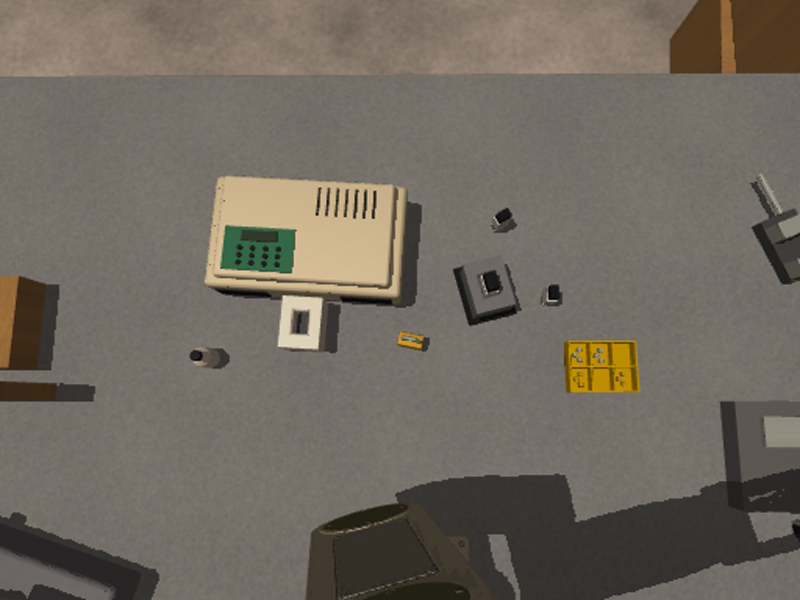

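View pics/side0.png

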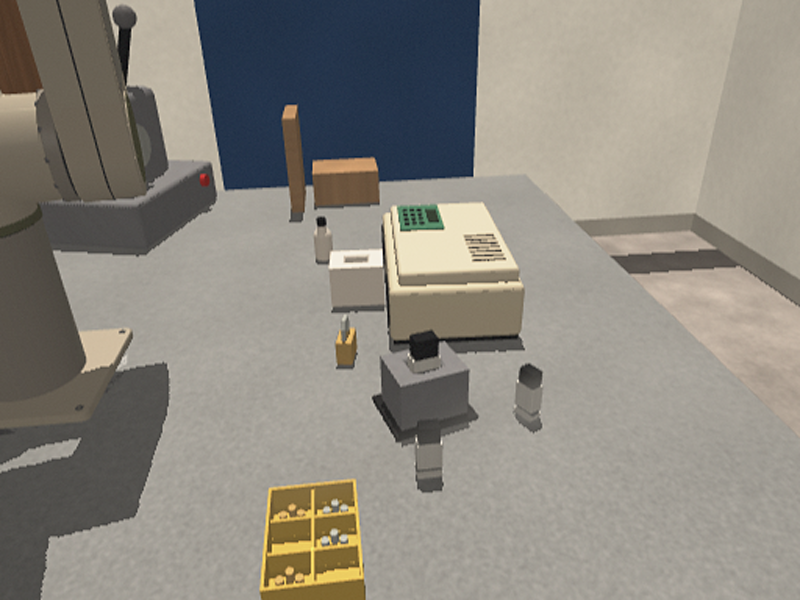

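The top view shows the stand near (487,290) with the cartridge in it, and the white bay near (300,322). Two smaller lookalikes stand free at (502,220) and (551,294). I'll enlarge crops of the stand and bay.

Run:
```python
import cv2,pickle,numpy as np
s=pickle.load(open("top0.pkl","rb"))["img"]
a=s[160:212,285:337]; b=s[183:235,168:220]
a,b=[cv2.resize(i,None,fx=7.5,fy=7.5,interpolation=cv2.INTER_CUBIC) for i in(a,b)]
cv2.imwrite("pics/topc.png",np.hstack([a,b]))
s=pickle.load(open("side0.pkl","rb"))["img"]
a=s[208:278,236:306]; b=s[150:200,206:256]
cv2.imwrite("pics/sidec.png",np.hstack([cv2.resize(a,(390,390),interpolation=cv2.INTER_CUBIC),cv2.resize(b,(390,390),interpolation=cv2.INTER_CUBIC)]))
```

```text
(no output)
```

View pics/topc.png

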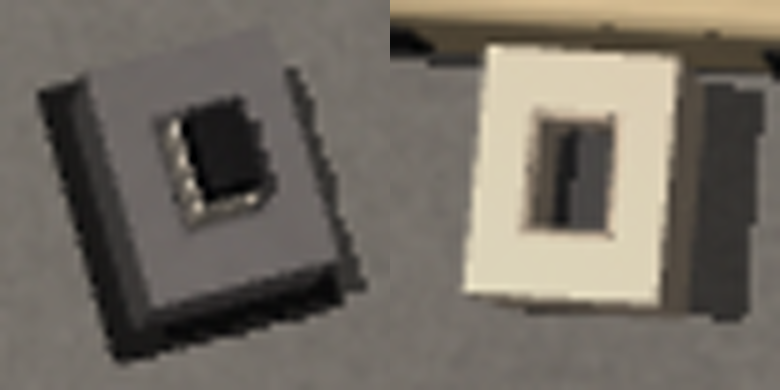

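View pics/sidec.png

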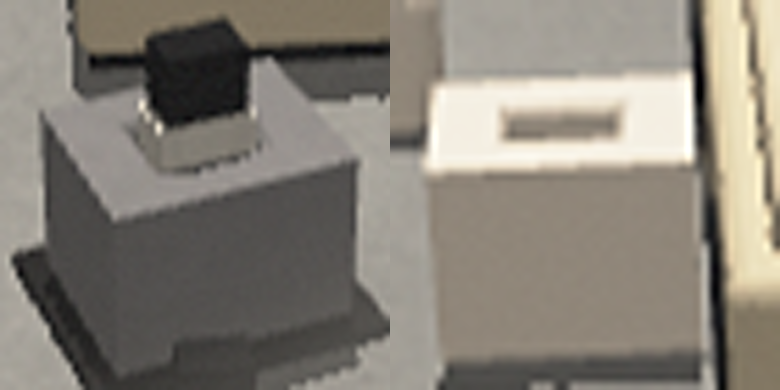

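The top crop shows the stand top's corners at (85,75), (268,30), (340,260) and (150,310). The bay top is at (98,45), (291,55), (270,303), (73,292) and its hole at (147,112)–(225,235), with x relative to the right tile. The side crop shows the same top faces, so I'll fit rectangle poses using both cameras.

```bash
cat > h.py <<'E'
import numpy as np,pickle
from scipy.spatial.transform import Rotation as R
from scipy.optimize import least_squares
C={n:pickle.load(open(n+"0.pkl","rb")) for n in("top","side")}
def proj(n,P):
    c=C[n]; p=(np.atleast_2d(P)-c["eye"])@R.from_euler("xyz",c["attitude"],degrees=True).as_matrix()
    p=p*[1,-1,-1]; q=p@c["mtx"].T; return q[:,:2]/q[:,2:]
def un(xy,u0,v0,k): return (np.array(xy,float)+.5)/k-.5+[u0,v0]
def rect(p,a,b,z):
    c,s=np.cos(p[2]),np.sin(p[2]); l=np.array([[a,b],[a,-b],[-a,-b],[-a,b]])/2
    return np.c_[l@np.array([[c,s],[-s,c]])+p[:2],np.full(4,z)]
def fit(obs,p0):
    f=lambda p:np.concatenate([(proj(n,rect(p,a,b,z))-q).ravel() for n,a,b,z,q in obs])
    r=least_squares(f,p0); return r.x, np.abs(r.fun).max(), np.sqrt((r.fun**2).mean())
E
python3 - <<'E'
from h import *
st=un([(85,75),(268,30),(340,260),(150,310)],285,160,7.5)   # image TL,TR,BR,BL = +x+y,+x-y,-x-y,-x+y
sb=un([(272,58),(357,160),(115,218),(42,112)],236,208,390/70)
bt=un([(98,45),(291,55),(270,303),(73,292)],168,183,7.5)
bh=un([(147,112),(225,118),(222,236),(133,230)],168,183,7.5)
bs=un([(302,73),(302,165),(37,173),(42,85)],206,150,7.8)
S=("top",90,70,72,st),("side",90,70,72,sb)
B=("top",90,70,72,bt),("side",90,70,72,bs),("top",41,29,72,bh)
for nm,O,p0 in(("stand",S,(600,-150,.3)),("bay",B,(550,200,0))):
    for o in(O,O[:1],O[1:2]):
        p,m,e=fit(o,p0); print(nm,p[:2].round(1),np.degrees(p[2]).round(1),m.round(2),e.round(2))
# cartridge grip top, top cam: 
g=un([(180,122),(240,98),(270,165),(205,200)],285,160,7.5); print(g.mean(0))
E
```

```text
stand [ 538.1 -142.2] 14.8 0.71 0.39
stand [ 537.5 -141.3] 14.9 0.49 0.25
stand [ 538.3 -143.5] 14.7 0.44 0.25
bay [471.3 184.8] -3.3 0.92 0.36
bay [471.6 184.8] -3.2 0.22 0.11
bay [470.9 182.7] -3.7 0.52 0.38
[314.4        179.06666667]
```

Emit:
step_arm(
  targets=[
    [[40,40,0,0,0,-0.061],[80,80,0,0,0,-0.061],[115,115,0,0,0,-0.061],[150,150,0,0,0,-0.061],[175,190,0,0,0,-0.061],[200,225,0,0,0,-0.061],[225,260,0,0,0,-0.061],[250,295,0,0,0,-0.061],[275,330,0,0,0,-0.061],[300,365,0,0,0,-0.061],[325,400,0,0,0,-0.061],[349,427,0,0,0,-0.061]],
  ],
  fingers=1,
  newtons=30,
)

```text
time: 1.1
tool_pos: [505.8, -182.1, 253.0]
tcp_rot: [-180.0, 0.0, 14.8]
ft_force: [-0.3, -0.7, 0.7]
finger_gap: 0.2
grip_force: 0.0
```

Emit:
step_arm(
  targets=[
    [[0,0,0,0,0,0],[0,0,0,0,0,0],[0,0,0,0,0,0],[0,0,0,0,0,0]],
  ],
)

```text
time: 1.43
tool_pos: [504.6, -185.0, 253.0]
tcp_rot: [-180.0, 0.0, 14.8]
ft_force: [-0.4, -0.0, 0.2]
finger_gap: 0.1
grip_force: 0.0
```

Emit:
step_arm(
  targets=[
    [[15,20,0,0,0,0],[33.5,43,0,0,0,0],[33.5,43,-25,0,0,0],[33.5,43,-50,0,0,0],[33.5,43,-75,0,0,0],[33.5,43,-95,0,0,0],[33.5,43,-108,0,0,0],[33.5,43,-108,0,0,0],[33.5,43,-108,0,0,0],[33.5,43,-108,0,0,0]],
  ],
)

```text
time: 2.27
tool_pos: [539.4, -142.1, 146.9]
tcp_rot: [179.9, -0.1, 14.8]
ft_force: [0.6, -0.7, -0.2]
finger_gap: 0.3
grip_force: 0.0
```

Run:
```python
from bench import vision
import cv2,numpy as np
a=vision.snapshot("side")["img"][168:278,216:326]; b=vision.snapshot("top")["img"][150:220,275:345]
cv2.imwrite("pics/c1.png",np.hstack([cv2.resize(i,(400,400),interpolation=cv2.INTER_CUBIC) for i in(a,b)]))
```

```text
(no output)
```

View pics/c1.png

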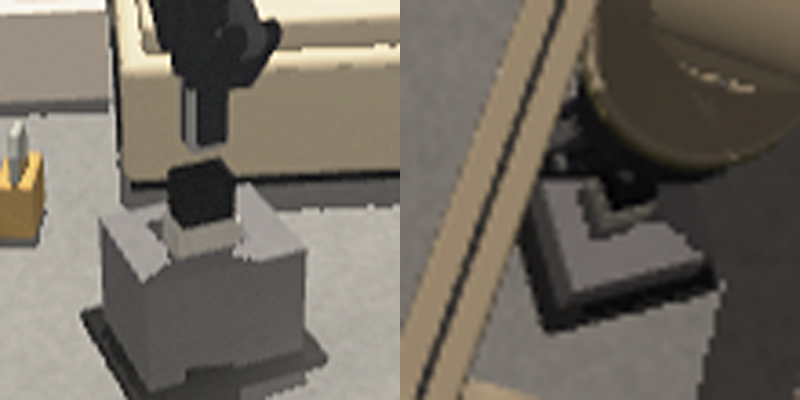

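The shut fingertips at (205,145) are centred above the grip top at (200,175). I'll press down slowly.

Emit:
step_arm(
  targets=[
    [[0,0,-4,0,0,0],[0,0,-8,0,0,0],[0,0,-10,0,0,0],[0,0,-12,0,0,0],[0,0,-14,0,0,0],[0,0,-15,0,0,0],[0,0,-15,0,0,0]],
  ],
)

```text
time: 2.95
tool_pos: [539.0, -141.2, 130.7]
tcp_rot: [180.0, -0.0, 14.8]
ft_force: [-1.6, -0.9, 5.8]
finger_gap: -0.1
grip_force: 2.8
```

Emit:
step_arm(
  targets=[
    [[0,0,-0.7,0,0,0],[0,0,-1.5,0,0,0],[0,0,-2,0,0,0],[0,0,-2,0,0,0]],
  ],
)

```text
time: 3.28
tool_pos: [539.2, -141.3, 129.0]
tcp_rot: [180.0, -0.0, 14.8]
ft_force: [-0.7, -0.3, 5.7]
finger_gap: 0.1
grip_force: 3.0
```

Emit:
step_arm(
  targets=[
    [[0,0,-0.7,0,0,0],[0,0,-1.5,0,0,0],[0,0,-2,0,0,0],[0,0,-2,0,0,0]],
  ],
)

```text
time: 3.62
tool_pos: [539.2, -141.3, 127.1]
tcp_rot: [180.0, -0.1, 14.8]
ft_force: [-2.4, -0.1, 6.1]
finger_gap: -0.0
grip_force: 3.1
```

Emit:
step_arm(
  targets=[
    [[0,0,-0.5,0,0,0],[0,0,-1,0,0,0],[0,0,-1.5,0,0,0],[0,0,-1.5,0,0,0]],
  ],
)

```text
time: 3.95
tool_pos: [539.2, -141.3, 125.6]
tcp_rot: [180.0, -0.1, 14.8]
ft_force: [-1.7, 0.5, 6.3]
finger_gap: -0.1
grip_force: 3.2
```

Emit:
step_arm(
  targets=[
    [[0,0,-0.5,0,0,0],[0,0,-1,0,0,0],[0,0,-1,0,0,0]],
  ],
)

```text
time: 4.2
tool_pos: [539.3, -141.4, 124.7]
tcp_rot: [180.0, -0.1, 14.8]
ft_force: [-1.6, 0.5, 6.0]
finger_gap: -0.4
grip_force: 3.3
```

Emit:
step_arm(
  targets=[
    [[0,0,-0.5,0,0,0],[0,0,-1,0,0,0],[0,0,-1,0,0,0]],
  ],
)

```text
time: 4.45
tool_pos: [539.4, -141.4, 123.9]
tcp_rot: [179.9, -0.1, 14.8]
ft_force: [-1.8, 0.6, 7.9]
finger_gap: -0.3
grip_force: 4.0
```

Emit:
step_arm(
  targets=[
    [[0,0,-0.4,0,0,0],[0,0,-0.7,0,0,0],[0,0,-0.7,0,0,0]],
  ],
)

```text
time: 4.7
tool_pos: [539.6, -141.5, 123.6]
tcp_rot: [179.9, -0.1, 14.8]
ft_force: [-1.9, 0.2, 9.8]
finger_gap: 0.1
grip_force: 4.7
```

Emit:
step_arm(
  targets=[
    [[0,0,-0.4,0,0,0],[0,0,-0.4,0,0,0],[0,0,-0.4,0,0,0]],
  ],
)

```text
time: 4.95
tool_pos: [539.8, -141.5, 123.4]
tcp_rot: [179.9, -0.1, 14.8]
ft_force: [-2.2, 1.3, 10.4]
finger_gap: -0.2
grip_force: 5.1
```

Emit:
step_arm(
  targets=[
    [[0,0,-0.4,0,0,0],[0,0,-0.8,0,0,0],[0,0,-0.8,0,0,0]],
  ],
)

```text
time: 5.2
tool_pos: [540.0, -141.6, 123.0]
tcp_rot: [179.9, -0.1, 14.8]
ft_force: [-2.1, 1.8, 13.0]
finger_gap: 0.1
grip_force: 6.2
```

Emit:
step_arm(
  targets=[
    [[0,0,-0.4,0,0,0],[0,0,-0.7,0,0,0],[0,0,-0.7,0,0,0]],
  ],
)

```text
time: 5.45
tool_pos: [540.2, -141.7, 122.7]
tcp_rot: [179.9, -0.2, 14.8]
ft_force: [-2.2, 0.1, 15.3]
finger_gap: 0.3
grip_force: 7.1
```

About 15 N was felt at a firm end, so I'll rise.

Emit:
step_arm(
  targets=[
    [[0,0,3,0,0,0],[0,0,6,0,0,0],[0,0,10,0,0,0],[0,0,15,0,0,0],[0,0,20,0,0,0],[0,0,26,0,0,0],[0,0,33,0,0,0],[0,0,45,0,0,0],[0,0,60,0,0,0],[0,0,65,0,0,0],[0,0,65,0,0,0]],
  ],
)

```text
time: 6.37
tool_pos: [539.9, -141.6, 187.4]
tcp_rot: [179.9, -0.2, 14.8]
ft_force: [0.5, 0.8, -0.4]
finger_gap: -0.0
grip_force: 0.0
```

Emit:
step_arm(
  targets=[
    [[0,0,0,0,0,0],[0,0,0,0,0,0],[0,0,0,0,0,0],[0,0,0,0,0,0],[0,0,0,0,0,0],[0,0,0,0,0,0]],
  ],
  fingers=-0.2,
)

```text
time: 6.87
tool_pos: [538.5, -141.1, 184.8]
tcp_rot: [-180.0, 0.0, 14.8]
ft_force: [0.5, -0.2, 0.8]
finger_gap: 51.2
grip_force: 0.0
```

Run:
```python
from bench import vision
import cv2,numpy as np
a=vision.snapshot("side")["img"][168:278,216:326]; b=vision.snapshot("top")["img"][150:220,275:345]
cv2.imwrite("pics/c2.png",np.hstack([cv2.resize(i,(400,400),interpolation=cv2.INTER_CUBIC) for i in(a,b)]))
```

```text
(no output)
```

View pics/c2.png

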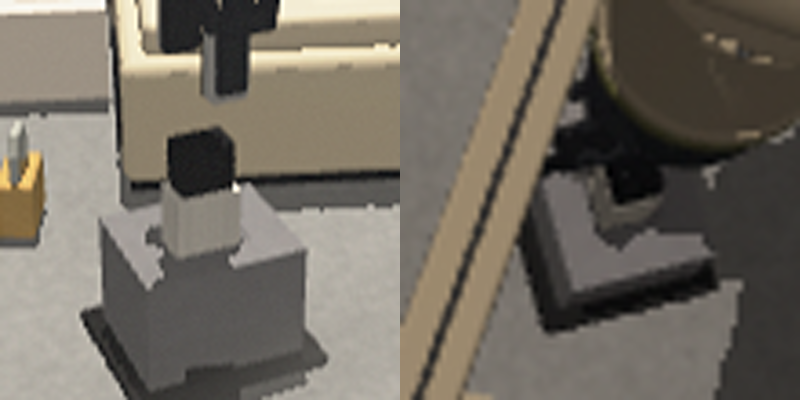

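The cartridge has risen: grip top at (200,155), with the tall metal body showing. I'll go down and grip it.

Emit:
step_arm(
  targets=[
    [[0,0,-15,0,0,0],[0,0,-30,0,0,0],[0,0,-42,0,0,0],[0,0,-50,0,0,0],[0,0,-55,0,0,0],[0,0,-57.5,0,0,0],[0,0,-57.5,0,0,0],[0,0,-57.5,0,0,0]],
  ],
)

```text
time: 7.63
tool_pos: [539.1, -141.3, 128.2]
tcp_rot: [180.0, -0.0, 14.8]
ft_force: [-0.3, -0.6, 0.6]
finger_gap: 51.3
grip_force: 0.0
```

Emit:
step_arm(
  targets=[
    [[0,0,0,0,0,0],[0,0,0,0,0,0],[0,0,0,0,0,0],[0,0,0,0,0,0],[0,0,0,0,0,0],[0,0,0,0,0,0],[0,0,0,0,0,0],[0,0,0,0,0,0]],
  ],
  fingers=1,
  newtons=25,
)

```text
time: 8.3
tool_pos: [539.1, -141.4, 128.1]
tcp_rot: [180.0, -0.0, 14.8]
ft_force: [1.2, -0.8, 3.3]
finger_gap: 19.2
grip_force: 28.4
```

Emit:
step_arm(
  targets=[
    [[0,0,2,0,0,0],[0,0,5,0,0,0],[0,0,10,0,0,0],[0,0,16,0,0,0],[0,0,24,0,0,0],[0,0,34,0,0,0],[0,0,46,0,0,0],[0,0,60,0,0,0],[0,0,76,0,0,0],[0,0,92,0,0,0],[0,0,104,0,0,0],[0,0,110,0,0,0]],
  ],
)

```text
time: 9.3
tool_pos: [539.7, -141.4, 241.0]
tcp_rot: [179.9, -0.2, 14.8]
ft_force: [-0.3, 0.2, -0.9]
finger_gap: 19.3
grip_force: 27.7
```

Emit:
step_arm(
  targets=[
    [[-2,10,0,0,0,-0.01],[-6,30,0,0,0,-0.03],[-12,58,0,0,0,-0.055],[-18,88,0,0,0,-0.085],[-25,118,0,0,0,-0.115],[-31,148,0,0,0,-0.145],[-37,178,0,0,0,-0.172],[-43,208,0,0,0,-0.2],[-50,238,0,0,0,-0.23],[-56,268,0,0,0,-0.26],[-62,298,0,0,0,-0.29],[-66,318,0,0,0,-0.308]],
  ],
)

```text
time: 10.3
tool_pos: [471.7, 179.3, 237.8]
tcp_rot: [-180.0, 0.0, -2.8]
ft_force: [0.1, 0.8, -1.8]
finger_gap: 19.6
grip_force: 27.4
```

Emit:
step_arm(
  targets=[
    [[-1,8,0,0,0,-0.008],[-1,8,-10,0,0,-0.008],[-1,8,-25,0,0,-0.008],[-1,8,-35,0,0,-0.008],[-1,8,-45,0,0,-0.008],[-1,8,-50,0,0,-0.008],[-1,8,-50,0,0,-0.008],[-1,8,-50,0,0,-0.008],[-1,8,-50,0,0,-0.008]],
  ],
)

```text
time: 11.05
tool_pos: [472.2, 184.6, 188.3]
tcp_rot: [-180.0, -0.1, -3.3]
ft_force: [0.2, 0.9, -2.1]
finger_gap: 19.7
grip_force: 27.2
```

Run:
```python
from bench import vision,r
import cv2,numpy as np
a=vision.snapshot("side")["img"][120:210,186:276]; b=vision.snapshot("top")["img"][160:240,155:235]
cv2.imwrite("pics/c3.png",np.hstack([cv2.resize(i,(400,400),interpolation=cv2.INTER_CUBIC) for i in(a,b)]))
s=r.sense(); print(s["tool_pos"],s["tcp_rot"],s["joint_pos"])
```

```text
[472.30231071 184.82886419 188.58170335] [-1.79974365e+02 -7.99071685e-02 -3.28723658e+00] [ 1.55793629e+01 -4.79584204e+00  1.04556354e+02 -1.60485124e-03
  8.01555842e+01  1.08866855e+02]
```

View pics/c3.png

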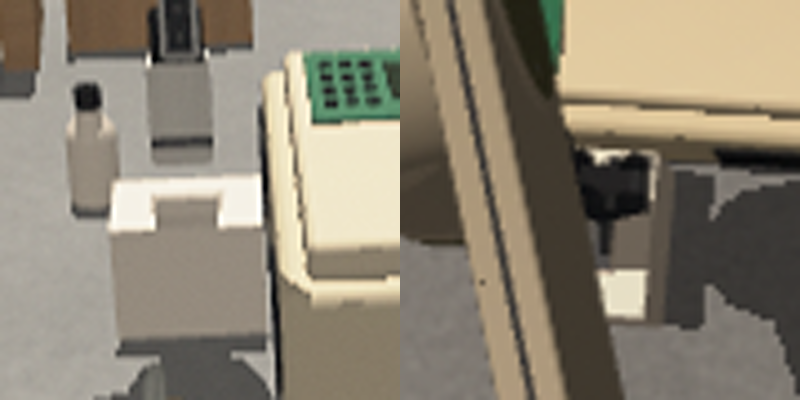

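The cartridge hangs upright above the bay, with its body spanning columns 150–213 near row 140. I'll check its x centring against the bay using the same camera.

Run:
```python
from h import *
k=400/90
def crop(P): return (proj("side",P)-[186,120]+.5)*k-.5
c,s=np.cos(np.radians(-3.3)),np.sin(np.radians(-3.3))
def w(cx,cy,l,z): return [[cx+c*a-s*b,cy+s*a+c*b,z] for a,b in l]
print("bay top front", crop(w(471.3,184.7,[(-45,-35),(45,-35)],72)).round(1))
for dx in(-2,0,2): print("cart", dx, crop(w(472.2+dx,184.7,[(-18,-12),(18,-12)],125)).round(1), crop(w(472.2+dx,184.7,[(-16,-10),(16,-10)],100.5)).round(1))
```

```text
bay top front [[108.6 229.6]
 [263.5 223.1]]
cart -2 [[148.5 127.8]
 [210.8 125.4]] [[154.7 165.5]
 [209.3 163.3]]
cart 0 [[152.  127.6]
 [214.2 125.2]] [[158.1 165.3]
 [212.7 163.1]]
cart 2 [[155.4 127.4]
 [217.7 125. ]] [[161.5 165.1]
 [216.1 162.9]]
```

Run:
```python
from bench import vision
import cv2
a=vision.snapshot("side")["img"][128:188,201:251]
cv2.imwrite("pics/c4.png",cv2.resize(a,(500,600),interpolation=cv2.INTER_CUBIC))
```

```text
(no output)
```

View pics/c4.png

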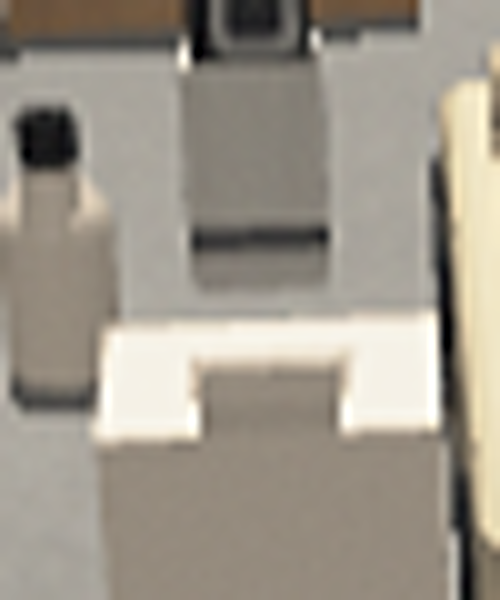

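The cartridge sits about 1.3 mm low in x relative to the bay: body at 187–326 in c4, bay front at 97–447. I'll correct it and descend.

Emit:
step_arm(
  targets=[
    [[1,0,-5,0,0,0],[1.2,0,-12,0,0,0],[1.2,0,-18,0,0,0],[1.2,0,-23,0,0,0],[1.2,0,-26,0,0,0],[1.2,0,-28,0,0,0],[1.2,0,-29,0,0,0],[1.2,0,-30,0,0,0],[1.2,0,-30,0,0,0]],
  ],
)

```text
time: 11.95
tool_pos: [473.0, 184.8, 157.7]
tcp_rot: [-180.0, -0.0, -3.3]
ft_force: [-0.9, 0.2, -1.8]
finger_gap: 19.3
grip_force: 27.2
```

Emit:
step_arm(
  targets=[
    [[0,0,-1,0,0,0],[0,0,-2,0,0,0],[0,0,-3,0,0,0],[0,0,-3,0,0,0]],
  ],
)

```text
time: 12.28
tool_pos: [472.8, 184.8, 154.5]
tcp_rot: [180.0, 0.0, -3.3]
ft_force: [-0.2, -0.7, -1.2]
finger_gap: 19.5
grip_force: 27.2
```

Emit:
step_arm(
  targets=[
    [[0,0,-1,0,0,0],[0,0,-2,0,0,0],[0,0,-3,0,0,0],[0,0,-3,0,0,0]],
  ],
)

```text
time: 12.62
tool_pos: [472.8, 184.8, 151.4]
tcp_rot: [180.0, 0.0, -3.3]
ft_force: [-0.2, 0.4, -1.9]
finger_gap: 19.6
grip_force: 27.2
```

Emit:
step_arm(
  targets=[
    [[0,0,-2,0,0,0],[0,0,-4,0,0,0],[0,0,-6,0,0,0],[0,0,-8,0,0,0],[0,0,-10,0,0,0],[0,0,-12,0,0,0],[0,0,-14,0,0,0],[0,0,-15,0,0,0],[0,0,-15,0,0,0]],
  ],
)

```text
time: 13.37
tool_pos: [472.8, 184.8, 136.3]
tcp_rot: [180.0, 0.0, -3.3]
ft_force: [-0.7, -1.0, -1.6]
finger_gap: 19.3
grip_force: 27.2
```

Emit:
step_arm(
  targets=[
    [[0,0,-2,0,0,0],[0,0,-4,0,0,0],[0,0,-6,0,0,0],[0,0,-7,0,0,0],[0,0,-7,0,0,0]],
  ],
)

```text
time: 13.78
tool_pos: [472.7, 184.7, 129.3]
tcp_rot: [180.0, 0.0, -3.3]
ft_force: [0.2, 0.7, -1.2]
finger_gap: 19.4
grip_force: 27.2
```

Next: the last mm to the floor, then release.

Emit:
step_arm(
  targets=[
    [[0,0,-0.7,0,0,0],[0,0,-1.4,0,0,0],[0,0,-1.4,0,0,0]],
  ],
)

```text
time: 14.03
tool_pos: [473.1, 184.8, 128.5]
tcp_rot: [-180.0, -0.0, -3.3]
ft_force: [0.1, 0.7, -0.7]
finger_gap: 19.3
grip_force: 27.3
```

Emit:
step_arm(
  targets=[
    [[0,0,0,0,0,0],[0,0,0,0,0,0],[0,0,0,0,0,0],[0,0,0,0,0,0],[0,0,0,0,0,0],[0,0,0,0,0,0]],
  ],
  fingers=0,
)

```text
time: 14.53
tool_pos: [473.0, 184.8, 128.3]
tcp_rot: [-180.0, -0.0, -3.3]
ft_force: [0.8, 0.0, -0.2]
finger_gap: 42.5
grip_force: 0.0
```

Emit:
step_arm(
  targets=[
    [[0,0,5,0,0,0],[0,0,15,0,0,0],[0,0,30,0,0,0],[0,0,42,0,0,0],[0,0,50,0,0,0],[0,0,50,0,0,0],[0,0,50,0,0,0]],
  ],
)

```text
time: 15.12
tool_pos: [473.5, 184.9, 179.1]
tcp_rot: [-180.0, -0.1, -3.3]
ft_force: [0.4, -0.7, -0.3]
finger_gap: 42.6
grip_force: 0.0
```

Emit:
step_arm(
  targets=[
    [[0,0,0,0,0,0],[0,0,0,0,0,0],[0,0,0,0,0,0],[0,0,0,0,0,0],[0,0,0,0,0,0],[0,0,0,0,0,0],[0,0,0,0,0,0]],
  ],
  fingers=1,
)

```text
time: 15.7
tool_pos: [472.9, 184.8, 178.2]
tcp_rot: [180.0, 0.0, -3.3]
ft_force: [0.7, 0.5, 0.5]
finger_gap: -0.1
grip_force: 0.0
```

Run:
```python
from bench import vision
import cv2
a=vision.snapshot("side")["img"][115:215,186:286]
cv2.imwrite("pics/c5.png",cv2.resize(a,(500,500),interpolation=cv2.INTER_CUBIC))
```

```text
(no output)
```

View pics/c5.png

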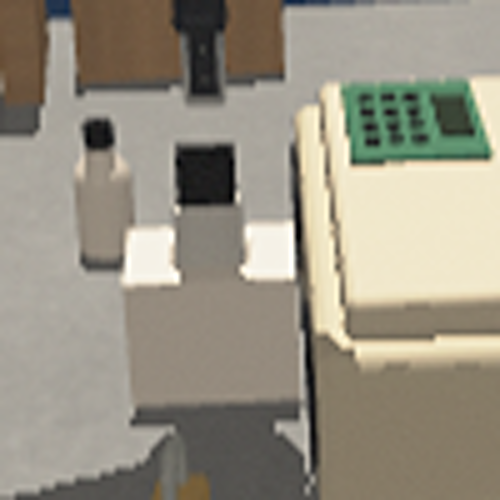

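The cartridge stands upright in the bay at (206,175), with the shut fingertips at (203,95) above it. I'll press now.

Emit:
step_arm(
  targets=[
    [[0,0,-6,0,0,0],[0,0,-13,0,0,0],[0,0,-19,0,0,0],[0,0,-22,0,0,0],[0,0,-25,0,0,0],[0,0,-28,0,0,0],[0,0,-30,0,0,0],[0,0,-30,0,0,0]],
  ],
)

```text
time: 16.42
tool_pos: [473.0, 184.8, 148.2]
tcp_rot: [-180.0, -0.0, -3.3]
ft_force: [-1.6, -0.2, 3.1]
finger_gap: 0.2
grip_force: 1.7
```

Emit:
step_arm(
  targets=[
    [[0,0,-2,0,0,0],[0,0,-4,0,0,0],[0,0,-6,0,0,0],[0,0,-8,0,0,0],[0,0,-10,0,0,0],[0,0,-12,0,0,0],[0,0,-14,0,0,0],[0,0,-16,0,0,0],[0,0,-16,0,0,0]],
  ],
)

```text
time: 17.17
tool_pos: [473.0, 184.9, 132.2]
tcp_rot: [-180.0, -0.0, -3.3]
ft_force: [-0.9, 0.2, 5.3]
finger_gap: -0.0
grip_force: 2.8
```

Emit:
step_arm(
  targets=[
    [[0,0,-1,0,0,0],[0,0,-2,0,0,0],[0,0,-3,0,0,0],[0,0,-3,0,0,0]],
  ],
)

```text
time: 17.5
tool_pos: [473.2, 184.9, 129.6]
tcp_rot: [-180.0, -0.0, -3.3]
ft_force: [-1.5, -1.4, 6.9]
finger_gap: -0.1
grip_force: 3.1
```

Emit:
step_arm(
  targets=[
    [[0,0,-0.5,0,0,0],[0,0,-1,0,0,0],[0,0,-1.5,0,0,0],[0,0,-1.5,0,0,0]],
  ],
)

```text
time: 17.83
tool_pos: [473.2, 184.9, 128.1]
tcp_rot: [-180.0, -0.0, -3.3]
ft_force: [-1.4, -0.5, 6.7]
finger_gap: -0.1
grip_force: 3.0
```

Emit:
step_arm(
  targets=[
    [[0,0,-0.5,0,0,0],[0,0,-1,0,0,0],[0,0,-1.5,0,0,0],[0,0,-1.5,0,0,0]],
  ],
)

```text
time: 18.17
tool_pos: [473.2, 184.9, 126.6]
tcp_rot: [-180.0, -0.0, -3.3]
ft_force: [-1.5, 0.3, 6.2]
finger_gap: -0.1
grip_force: 3.1
```

Emit:
step_arm(
  targets=[
    [[0,0,-0.5,0,0,0],[0,0,-1,0,0,0],[0,0,-1,0,0,0]],
  ],
)

```text
time: 18.42
tool_pos: [473.2, 184.9, 125.5]
tcp_rot: [-180.0, -0.0, -3.3]
ft_force: [-1.4, -0.5, 5.7]
finger_gap: 0.1
grip_force: 3.2
```

Emit:
step_arm(
  targets=[
    [[0,0,-0.5,0,0,0],[0,0,-1,0,0,0],[0,0,-1,0,0,0]],
  ],
)

```text
time: 18.67
tool_pos: [473.2, 184.9, 124.6]
tcp_rot: [-180.0, -0.0, -3.3]
ft_force: [-1.1, 0.7, 6.7]
finger_gap: 0.3
grip_force: 3.3
```

Emit:
step_arm(
  targets=[
    [[0,0,-0.5,0,0,0],[0,0,-1,0,0,0],[0,0,-1,0,0,0]],
  ],
)

```text
time: 18.92
tool_pos: [473.3, 185.0, 123.8]
tcp_rot: [-180.0, -0.1, -3.3]
ft_force: [-1.1, 0.2, 7.5]
finger_gap: 0.2
grip_force: 3.9
```

Emit:
step_arm(
  targets=[
    [[0,0,-0.5,0,0,0],[0,0,-0.8,0,0,0],[0,0,-0.8,0,0,0]],
  ],
)

```text
time: 19.17
tool_pos: [473.6, 185.0, 123.4]
tcp_rot: [-180.0, -0.1, -3.3]
ft_force: [-1.9, 0.1, 9.4]
finger_gap: 0.2
grip_force: 4.8
```

Emit:
step_arm(
  targets=[
    [[0,0,-0.5,0,0,0],[0,0,-0.7,0,0,0],[0,0,-0.7,0,0,0]],
  ],
)

```text
time: 19.42
tool_pos: [473.8, 185.1, 123.0]
tcp_rot: [-180.0, -0.1, -3.3]
ft_force: [-2.3, 0.2, 10.5]
finger_gap: -0.3
grip_force: 5.6
```

Firm rise; I'll finish to about 15 N.

Emit:
step_arm(
  targets=[
    [[0,0,-0.5,0,0,0],[0,0,-0.8,0,0,0],[0,0,-0.8,0,0,0]],
  ],
)

```text
time: 19.67
tool_pos: [474.1, 185.2, 122.6]
tcp_rot: [-179.9, -0.1, -3.3]
ft_force: [-3.2, -0.1, 13.0]
finger_gap: 0.6
grip_force: 6.7
```

Emit:
step_arm(
  targets=[
    [[0,0,-0.4,0,0,0],[0,0,-0.7,0,0,0],[0,0,-0.7,0,0,0]],
  ],
)

```text
time: 19.92
tool_pos: [474.3, 185.3, 122.2]
tcp_rot: [-179.9, -0.2, -3.3]
ft_force: [-2.0, 0.3, 14.5]
finger_gap: -0.3
grip_force: 7.6
```

Emit:
step_arm(
  targets=[
    [[0,0,3,0,0,0],[0,0,6,0,0,0],[0,0,10,0,0,0],[0,0,16,0,0,0],[0,0,26,0,0,0],[0,0,40,0,0,0],[0,0,55,0,0,0],[0,0,70,0,0,0],[0,0,85,0,0,0],[0,0,95,0,0,0],[0,0,95,0,0,0]],
  ],
)

```text
time: 20.83
tool_pos: [474.2, 185.2, 218.1]
tcp_rot: [-179.9, -0.2, -3.3]
ft_force: [0.7, -0.3, -0.2]
finger_gap: -0.6
grip_force: 0.0
```

Run:
```python
from bench import vision
import cv2
a=vision.snapshot("side")["img"]
cv2.imwrite("pics/c6.png",cv2.resize(a[115:295,166:346],(600,600),interpolation=cv2.INTER_CUBIC))
```

```text
(no output)
```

View pics/c6.png

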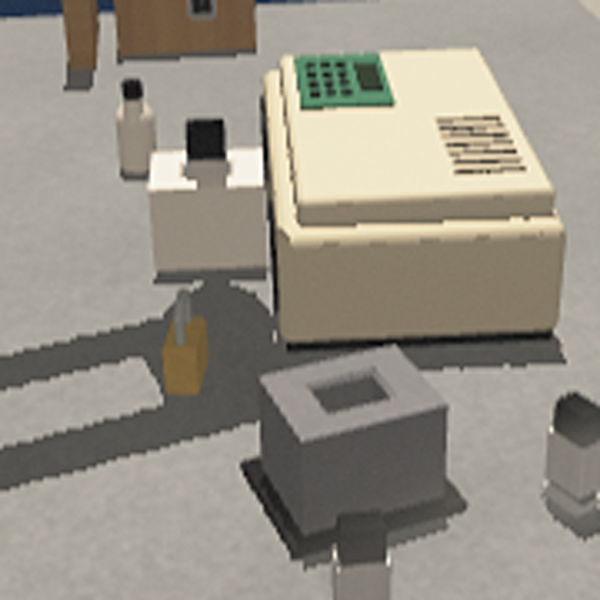

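The cartridge is held down in the bay: its grip is at (206,140) with only a short strip of body showing. The stand hole at (348,390) is empty and the bystanders haven't moved, so I'll hand in.

```bash
python3 -c "
from bench import r
print(r.hand_in())"
```

```text
the job is handed in; nothing more can be done
None
```

The cartridge is latched down in the machine's bay with the gripper clear; peak pressing force was about 15 N, run time about 21 s, and the padlock, pin tray and oil bottle were left untouched.

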